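# Release the long tin from the gravity rack

### The job

Let the long tin roll down to the front of the two-lane tin rack, working only the rack's controls and leaving the short tin where it waits. First lift the lock slide out of the middle notch and drop it fully home, upright, in the notch on the short tin's side; then tilt the lever all the way towards the long tin's side, hold it there for a good second, and let it spring back upright. Do not touch the tins or disturb the small carton, jar and tape roll standing on and beside the rack, and leave the slide in its new notch.

Things in the scene. Friction and masses are not known exactly. Their poses are not given: they have to be found in the camera images.
- rack: Fixed two-lane tin rack, 300 mm deep (x), 344 wide (y). Origin on the bench, mid-width, under the gates. x uphill to the rear (away from the robot at yaw 0), y to the left lane, z up. Grey centre console x -160..140, y -60..60, top z 110. Lanes (60 to 166 mm either side) slope 9 deg down to a front lip at x -158, top z 95; side plates to z 100. One gate per lane, at x 0, holds one tin.
- slide_grip (a point): Centre of the loose lock slide's upright grip plate: dark steel, 36 (rack x) x 16 (rack y, pinch this) x 50 mm tall, 0.22 kg. Under it a cross-bar (58 along x, 16 wide, 30 high, underside 55 mm below this point) rests in the notches; a foot reaches 67 mm below. In the middle notch the foot locks the lever's fork. Lift 35 mm or more to clear the teeth. Axes as the rack's.
- notch_left (a point): Where slide_grip is when the slide sits home in the left (+y) notch: rack x -60, y 42, z 185 mm. Notches are gaps in two parallel aluminium rails along rack y: 22 mm wide, floor z 130, teeth with ridged tops at z 162. A slide here stops the lever from tilting fully left and leaves it free to the right.
- notch_middle (a point): The same for the middle notch (rack y 0), where the slide starts and locks the lever both ways.
- notch_right (a point): The same for the right notch (rack y -42 mm): it stops a full tilt to the right, leaves the left free.
- lever (a joint): Tilt of the lever, rad: 0 upright (spring-centred), positive towards the left lane (rack +y), negative towards the right, stops at +-0.42. It drops the gate of the lane it is tilted towards and raises the other; the tin is free beyond about 0.3. Full tilt takes about 8 N at the knob; it springs back by itself.
- lever_knob (a point): Centre of the lever's black ball knob, 36 mm across, on an upright round steel stem 16 mm thick: rack x 60, y 0, z 230 mm when upright. The lever turns about a shaft along rack x at rack z 50, so the knob swings sideways on a 180 mm radius (73 mm at full tilt).
- long_tin_center (a point): Centre of the long tin: steel with paper label, lying across its lane, 72 mm diameter, 98 mm long (along rack y), 0.35 kg. It starts behind the gate of the left or the right lane (rack x 40, y +-113, z 113 mm); at rest against the front lip it is at rack x about -119.
- short_tin_center (a point): Centre of the short tin: like the long one, 72 mm diameter but only 60 mm long, behind the gate of the other lane (rack x about 40 mm).
- screw_box: Bystander: small carton 44 x 85 x 34 mm, loose on the console's rear end behind the lever (rack x 90 to 134 mm). Origin under its centre.
- white_jar: Bystander: white jar, 76 mm across, 100 tall, left of the rack (rack y about 240 mm). Origin under its centre.
- tape_roll: Bystander: cardboard tape roll, 100 mm across, 48 tall, right of the rack (rack y about -250 mm). Origin under its centre.
Not all that is in view belongs to the job. What is meant by the part that bears slide_grip is not orange, and is the smaller of those in its own colour.

How it is judged:
By the outcome, as a careful person would: the job done as asked, in the order asked, and still so for the second after the job is handed in, with the robot touching nothing.
It also fails if it takes over 58 s, if anything falls off the work surface, if the arm or the gripper's body presses on something with over 40 N, if the wrist force passes 120 N, or if a joint passes its speed limit or range.

### The arm

A 6-joint arm with a two-finger parallel gripper is mounted at the origin on the work surface. World frame = base frame: x ahead of the robot, y to its left, z up, the work surface at z = 0. Lengths are in mm, angles in rad, forces in N, time in s.
With the tool pointing down it reaches from about 275 to 850 mm from the base axis. Payload 5.2 kg.
Tool frame: the origin (TCP) lies on the mounting face of the last link; the fingertips stand 173 mm ahead of it and the grasp point (between the pads) lies arm.pinch_z ahead of it (arm.pinch_z is the distance from the TCP to the grasp point, in mm); z points along the fingers, y is the direction in which the jaws open and shut (so a half turn about z gives the same grasp; the last joint's range is limited). The gripper opens to 85 mm and grips with 20 to 120 N. Pads are 22 mm wide; open, the fingers measure 114 mm over their backs; the gripper's body (76 mm by 85 mm) begins 54 mm behind the grasp point. The pads swing forward as they close: fully open they stand 13 mm farther back than shut.
Start: joints at [-0.203, 0.259, 1.535, -0, 1.348, -0.203], TCP at [550.006, 0.022, 404.71] pointing down, gripper open.
Joint ranges: [-3.14, 3.14], [-0.91, 2.08], [0.19, 2.58], [-1.22, 4.36], [0.22, 2.71], [-3.12, 3.12]. Speed limits (rad/s): [2.57, 2.57, 3.14, 3.14, 3.14, 3.14].

### API

Orientations are given as a rotation vector (axis times angle).
In Python, from plant import arm, claw, readout, viewer gives the robot as it stands. The module is installed in compiled form; this text tells all that it offers. Calls block until the motion is done:
- arm.goto(position, orientation): joint-space move of the TCP to a pose.
- arm.move_linear(position, feed=150, rotation=None): straight line of the TCP; rotation=None keeps the orientation; feed is the mean speed in mm/s.
- arm.set_joints(angles): joint-space move.
- claw.open_jaws() and claw.clamp(force=None): open the fingers fully, or close them until they stop; force is the grip in N (None keeps the last).
- arm.sleep(seconds).
- arm.solve_ik(position, orientation): joint angles nearest the present ones, or None.
- readout.state(): the state.
- viewer.get_image(name): name is "scene" or "side" or "wrist"; returns the picture (480x640x3 uint8, red, green, blue); there is no depth.
- viewer.calibration(name): a dict with "fx", "fy", "cx", "cy" (pixels), "pose" (4x4, takes a point from camera to world coordinates). Camera axes: x right, y down, z forward; pixel columns grow to the right and rows downward; lengths in mm; the calibration is good to about 2 mm. A picture is of the moment at which its call begins: read the wrist's pose just before it. calibration takes no time and is no camera call; for the wrist camera it gives the pose at the moment of the call.
A pose or a line that the arm cannot do raises arm.MotionError and nothing moves.
- arm.job_done(): hands the job in, once; it reports no verdict.
The state is a dict: "t": time; "q": joint angles; "qd": joint speeds; "tau": joint torques, N m; "position": TCP position; "tcp_rot": TCP orientation; "force": force on the tool from outside, world axes, zero at the start; "ft_torque": the same for the moment, N m; "opening": finger opening in mm.
Only numpy, scipy, OpenCV 4.12 (cv2) and the standard library are available. Lean on these libraries where they do the work, as an engineer would, in place of code of your own. Each camera call takes 0.05 s, during which the arm holds its last target. There are 200 camera calls.

## Working session

There is one attempt and no reset: what is moved stays moved. The work goes in short steps, each a Python script; the robot and the scene stay as the last script left them, time stands still between calls to the robot, and variables do not carry over. Pictures are saved under pics/ and viewed, about 8 in all and at most 12, crops included, and the job is handed in when it is done.

```bash
mkdir -p pics; python3 - <<'E'
from plant import arm, claw, readout, viewer
import cv2,numpy as np
for n in ["scene","side"]:
    im=viewer.get_image(n); cv2.imwrite(f"pics/{n}0.png",im[:,:,::-1])
    c=viewer.calibration(n); print(n,c["fx"],c["fy"],c["cx"],c["cy"],np.round(c["pose"],3).tolist())
im=viewer.get_image("wrist"); cv2.imwrite("pics/wrist0.png",im[:,:,::-1])
c=viewer.calibration("wrist"); print(np.round(c["pose"],3).tolist(),c["fx"])
s=readout.state(); print(s["t"],s["tcp_rot"],arm.pinch_z,s["force"])
E
```

```text
scene 459.309762880789 459.309762880789 309.492325336036 239.39395759912736 [[0.248, 0.653, -0.715, 1221.373], [0.969, -0.178, 0.173, -126.997], [-0.014, -0.736, -0.677, 777.708], [0.0, 0.0, 0.0, 1.0]]
side 480.36393515755185 480.36393515755185 323.7517000660187 234.4250772246855 [[0.727, -0.391, 0.564, 41.031], [-0.686, -0.434, 0.584, -499.892], [0.016, -0.811, -0.584, 696.482], [0.0, 0.0, 0.0, 1.0]]
[[1.0, 0.001, -0.001, 550.629], [0.001, -0.966, -0.258, 66.604], [-0.001, 0.258, -0.966, 373.98], [0.0, 0.0, 0.0, 1.0]] 357.6763848369196
0.15 [-2.22059409e+00 -2.22059215e+00  1.17748324e-03] 154.70000000000002 [ 0.29636542 -0.40213911  0.27500002]
```

View pics/scene0.png

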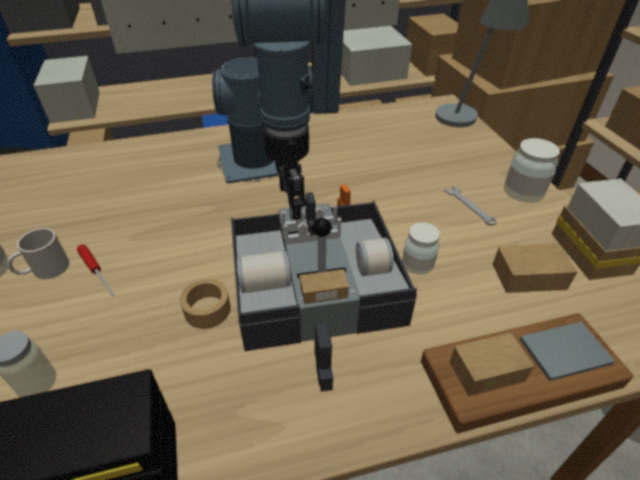

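View pics/side0.png

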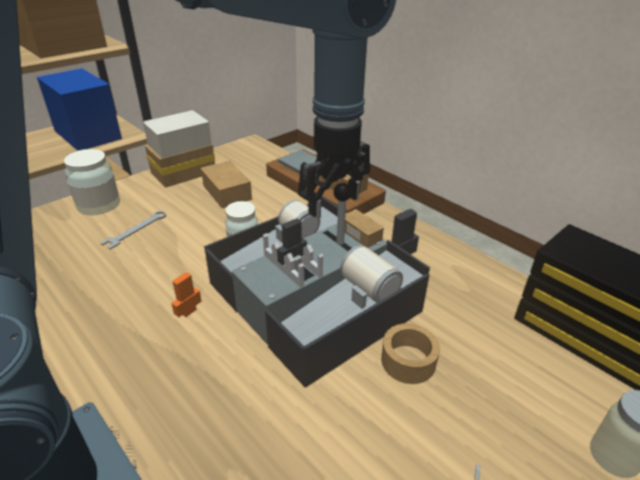

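View pics/wrist0.png

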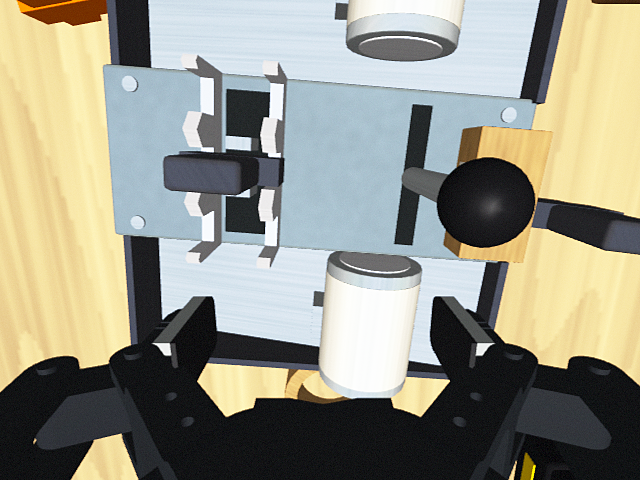

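The wrist view shows the dark slide in the middle notch (top face about (205,172)), the knob at (487,203), and console screws at (129,84), (138,222) and (509,115). The long tin is at the bottom (−y), so it is in the right lane and the short tin is in the left. The larger dark slide behind the rack and the orange one are decoys. That means slide to the left notch, lever to the right.

```bash
cat > h.py <<'E'
import numpy as np,cv2
from scipy.spatial.transform import Rotation as R
def ray(c,p):
    T=np.array(c["pose"]); d=T[:3,:3]@[(p[0]-c["cx"])/c["fx"],(p[1]-c["cy"])/c["fy"],1]
    return T[:3,3],d/np.linalg.norm(d)
def plane(c,p,z):
    o,d=ray(c,p); return o+d*(z-o[2])/d[2]
def tri(rs):
    A=sum(np.eye(3)-np.outer(d,d) for o,d in rs); b=sum((np.eye(3)-np.outer(d,d))@o for o,d in rs)
    X=np.linalg.solve(A,b); return X,[round(float(np.linalg.norm(np.cross(X-o,d))),1) for o,d in rs]
def rot(yaw): # tool down, tool y along rack y, tool x along -rack x
    return (R.from_euler('z',yaw)*R.from_matrix(np.array([[-1,0,0],[0,1,0],[0,0,-1.]]))).as_rotvec()
E
python3 - <<'E'
from h import *
from plant import arm,viewer,readout
w,s,sd=[viewer.calibration(n) for n in("wrist","scene","side")]
S=[plane(w,p,110) for p in((129,84),(138,222),(509,115))]
print("screws",np.round(S,1)); d=S[2]-S[0]; yaw=np.arctan2(d[1],d[0]); print("yaw",yaw)
d=S[1]-S[0];print("yaw cross",np.arctan2(d[0],-d[1]))
print("grip top",np.round(plane(w,(204,158),210),1))
print("knob",plane(w,(487,203),230),tri([ray(w,(487,203)),ray(s,(322,227)),ray(sd,(343,191))]))
print("knob base slot",plane(w,(414,175),110))
for y in (0,): 
  print(arm.solve_ik([480,60,400],rot(yaw)))
# colour check of screws: refine
im=cv2.imread("pics/wrist0.png")
for p in((129,84),(138,222),(509,115)): print(im[p[1],p[0]])
E
```

```text
screws [[417.8 108.1 110. ]
 [411.2  12.  110. ]
 [680.1  88.3 110. ]]
yaw -0.0755434863668585
yaw cross -0.06878591243981931
grip top [497.4  61.8 210. ]
knob [616.86980678  44.78774892 230.        ] (array([616.0772761 ,  44.40917386, 229.89584537]), [0.9, 0.8, 0.7])
knob base slot [616.58679331  47.02545694 110.        ]
[-0.10674746  0.14217356  1.69428663  0.          1.30513246 -1.6020003 ]
[236 226 209]
[239 230 219]
[237 228 214]
```

```bash
python3 - <<'E'
from h import *
from plant import arm,viewer,readout
yaw=-0.072
arm.move_linear([530,10,450],feed=200)
arm.goto([496.5,53,450],rot(yaw))
c=viewer.calibration("wrist"); im=viewer.get_image("wrist"); cv2.imwrite("pics/w1.png",im[:,:,::-1])
print(np.round(c["pose"],3).tolist(), readout.state()["t"])
from h import *
np.save("c1.npy",c,allow_pickle=True)
E
```

```text
[[0.073, 0.963, 0.258, 432.089], [0.997, -0.07, -0.018, 58.646], [0.001, 0.259, -0.966, 419.303], [0.0, 0.0, 0.0, 1.0]] 1.8833
```

View pics/w1.png

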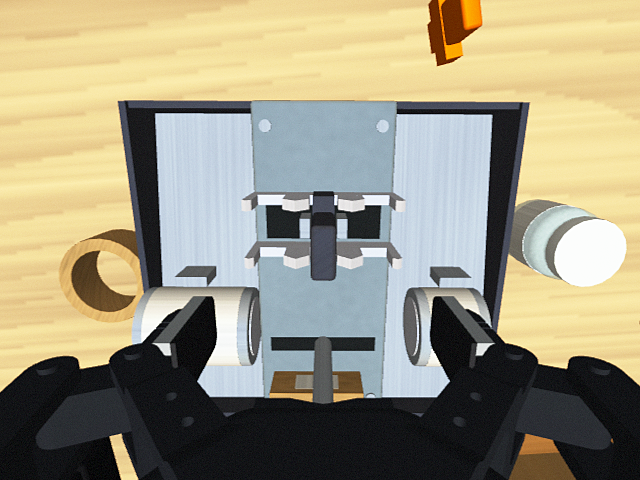

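The slide sits square in the middle notch, its top face about columns 311–336, rows 240–278. The screws are at (265,126) and (383,126), and the lever slot is at (323,344). Next I crop both wrist views to get the edges.

```bash
python3 - <<'E'
from h import *
a=cv2.imread("pics/wrist0.png")[140:210,150:290]; b=cv2.imread("pics/w1.png")[180:290,235:412]
f=lambda i,k:cv2.resize(np.clip(i.astype(float)*1.8,0,255).astype(np.uint8),None,fx=k,fy=k,interpolation=cv2.INTER_NEAREST)
A=f(a,4);B=f(b,4)[:320] if 0 else f(b,2.8)
H=np.zeros((A.shape[0]+B.shape[0],max(A.shape[1],B.shape[1]),3),np.uint8);H[:A.shape[0],:A.shape[1]]=A;H[A.shape[0]:,:B.shape[1]]=B
print(A.shape,B.shape);cv2.imwrite("pics/crop1.png",H)
E
```

```text
(280, 560, 3) (308, 496, 3)
```

View pics/crop1.png

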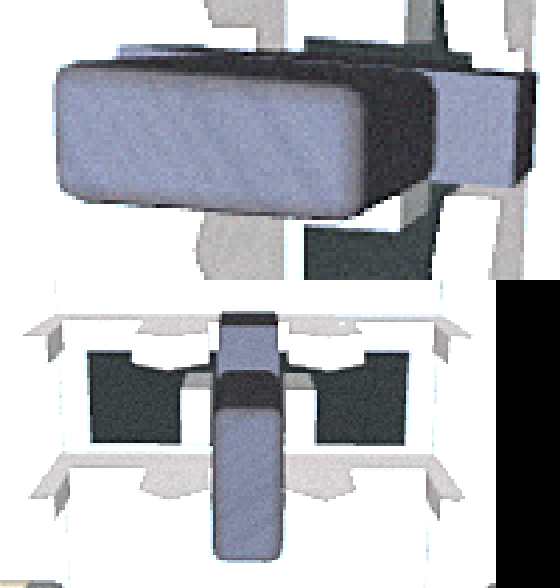

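```bash
python3 - <<'E'
from h import *
from plant import arm,viewer
c1=np.load("c1.npy",allow_pickle=True).item(); c0=dict(c1); 
c0["pose"]=[[1.0,0.001,-0.001,550.629],[0.001,-0.966,-0.258,66.604],[-0.001,0.258,-0.966,373.98],[0,0,0,1]]
p0=(202.2,175);p1=(323.6,252)
print("grip top tri",tri([ray(c0,p0),ray(c1,p1)]),plane(c0,p0,210),plane(c1,p1,210))
for z in (110,):
  a,b=plane(c1,(265,126),z),plane(c1,(383,126),z);print("screws",a,b,(a+b)/2,"yaw",np.arctan2((a-b)[0],(b-a)[1]))
print("screw tri",tri([ray(c0,(129,84)),ray(c1,(383,126))]),tri([ray(c0,(138,222)),ray(c1,(265,126))]))
# rail end corners (top z~162): front rail left/right, rear rail
g=lambda u,v:plane(c1,(235+u/2.8,180+v/2.8),162)
print("rail ends front",g(25,53),g(470,55),(g(25,53)+g(470,55))/2); print("rear",g(30,219),g(462,220),(g(30,219)+g(462,220))/2)
print("slot",plane(c1,(323.5,344),110))
yaw=-.072;K=np.array([616.1,44.4]);r=lambda x,y:np.array([np.cos(yaw)*x-np.sin(yaw)*y,np.sin(yaw)*x+np.cos(yaw)*y])
O=K-r(60,0);print("O",O,"mid",O+r(-60,0),"left",O+r(-60,42))
E
```

```text
grip top tri (array([494.85002071,  54.41905443, 207.10718728]), [0.3, 0.3]) [495.8356096   54.37651067 210.        ] [493.96851719  54.73077794 210.        ]
screws [412.16229348  12.54764352 110.        ] [419.20291625 109.44405027 110.        ] [415.68260487  60.99584689 110.        ] yaw -0.0725338677033125
screw tri (array([419.36090852, 108.2347554 , 113.4668517 ]), [0.6, 0.6]) (array([412.34225299,  12.7136281 , 112.44532952]), [0.2, 0.2])
rail ends front [464.18653823  -0.57828358 162.        ] [473.03415884 113.72060774 162.        ] [468.61034853  56.57116208 162.        ]
rear [508.75335676  -5.03961144 162.        ] [517.50795858 110.90833586 162.        ] [513.13065767  52.93436221 162.        ]
slot [616.21527671  46.06224753 110.        ]
O [556.25545283  48.71626849] mid [496.41090565  53.03253697] left [499.4322936  94.92372  ]
```

Everything agrees: grip top is (495, 54.4, 207±3), rail mid-line is y≈54.4 at the grip, yaw −0.072, and the slide is centred. Now I grasp, check the force and lift.

```bash
python3 - <<'E'
from h import *
from plant import arm,viewer,readout,claw
def st(l):
    s=readout.state();print(l,round(s["t"],2),np.round(s["position"],1),"F",np.round(s["force"],1),"M",np.round(s["ft_torque"],2),"op",round(s["opening"],1))
rv=rot(-.0725)
arm.goto([495.3,54.3,400],rv)
arm.move_linear([495.3,54.3,347],feed=80); st("down")
claw.clamp(40); st("clamp")
arm.move_linear([495.3,54.3,392],feed=60); st("lift")
c=viewer.calibration("wrist"); im=viewer.get_image("wrist"); cv2.imwrite("pics/w2.png",im[:,:,::-1])
np.save("c2.npy",c,allow_pickle=True)
E
```

```text
down 3.02 [495.6  54.3 347.5] F [-0.3 -1.1  0.2] M [-0.02 -0.01 -0.04] op 85.4
clamp 3.65 [495.3  54.3 347.1] F [-2.   0.4  1.3] M [0.1  0.03 0.  ] op 15.3
lift 4.55 [495.1  54.3 391.7] F [ 0.3 -0.5 -2.4] M [0.02 0.06 0.04] op 15.4
```

View pics/w2.png

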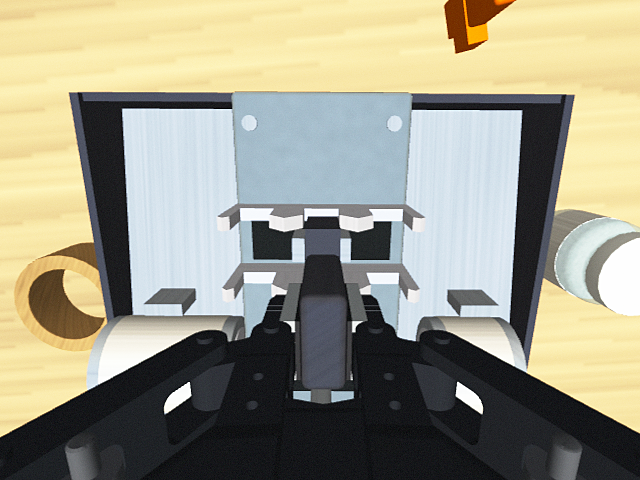

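The slide is held upright, weight 2.4 N, with the bar (cols 305–341) centred over the middle notch. Next I shift left 42 mm and lower in small steps, watching the force.

```bash
python3 - <<'E'
from h import *
from plant import arm,viewer,readout,claw
def st(l):
    s=readout.state();print(l,round(s["t"],2),np.round(s["position"],1),"F",np.round(s["force"],1),"M",np.round(s["ft_torque"],2),"op",round(s["opening"],1));return s
X,Y=495.3+42*np.sin(.0725),54.3+42*np.cos(.0725)
arm.move_linear([X,Y,392],feed=80); st("over")
for z in (380,372,366,360,355,351,349,347.5,346.5):
    arm.move_linear([X,Y,z],feed=50); s=st("z")
    if s["force"][2]>4 or abs(s["force"][1])>8: print("contact");break
c=viewer.calibration("wrist"); im=viewer.get_image("wrist"); cv2.imwrite("pics/w3.png",im[:,:,::-1])
E
```

```text
over 5.28 [498.3  96.4 391.9] F [ 0.2  0.2 -2.1] M [0.   0.05 0.04] op 15.5
z 5.67 [498.2  95.9 379.4] F [ 0.   0.2 -2.5] M [-0.02 -0.03 -0.03] op 15.1
z 5.97 [498.2  96.2 371.5] F [-0.4  1.1 -1.3] M [-0.05  0.04  0.03] op 15.7
z 6.24 [498.2  96.2 365.6] F [ 0.6 -0.1 -1.7] M [ 0.03 -0.01 -0.  ] op 15.7
z 6.51 [498.2  96.2 359.5] F [-0.3 -0.9 -2.2] M [-0.   -0.02  0.02] op 15.3
z 6.76 [498.2  96.2 354.6] F [-0.  -0.4 -2.2] M [0.02 0.06 0.05] op 15.4
z 7.01 [498.2  96.2 350.7] F [-0.3  0.6 -2.6] M [-0.03 -0.05 -0.01] op 15.6
z 7.26 [498.3  96.2 348.9] F [-0.7  0.1 -2.1] M [ 0.01 -0.01  0.  ] op 15.4
z 7.51 [498.3  96.2 347.4] F [ 0.9  0.6 -3.1] M [ 0.01 -0.   -0.03] op 15.4
z 7.76 [498.4  96.2 347.1] F [-2.   0.2  3.3] M [-0.04  0.33  0.07] op 15.8
```

View pics/w3.png

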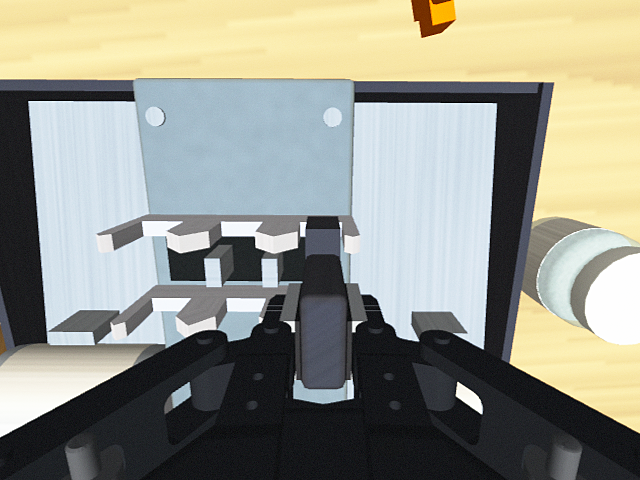

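The slide touched down at exactly the grasp height (347.1), with free descent and no side load, and the picture shows the bar in the left gap. Release, rise, and work the lever to the right.

```bash
python3 - <<'E'
from h import *
from plant import arm,viewer,readout,claw
def st(l):
    s=readout.state();print(l,round(s["t"],2),np.round(s["position"],1),"F",np.round(s["force"],1),"op",round(s["opening"],1));return s
rv=rot(-.0725);yaw=-.0725
ey=np.array([-np.sin(yaw),np.cos(yaw)]);K=np.array([616.1,44.6])
P=lambda d,z:[*(K+ey*d),z]
claw.open_jaws(); st("open")
arm.move_linear([498.3,96.2,430],feed=120)
arm.goto(P(0,430),rv)
im=viewer.get_image("wrist"); cv2.imwrite("pics/w4.png",im[:,:,::-1])
arm.move_linear(P(0,360),feed=100); s=st("astride")
if abs(s["force"]).max()<5:
  for d in (-20,-40,-60,-80,-90,-94,-97,-99,-101,-103):
    arm.move_linear(P(d,360),feed=80); s=st(d)
    if s["force"][1]>18 or abs(s["force"][2])>15: break
im=viewer.get_image("scene"); cv2.imwrite("pics/s1.png",im[:,:,::-1])
im2=viewer.get_image("side"); cv2.imwrite("pics/s2.png",np.hstack([cv2.resize(im[150:370,200:440],(400,367)),cv2.resize(im2[150:390,190:450],(400,367))])[:,:,::-1])
E
```

```text
open 8.49 [498.3  96.2 346.4] F [ 0.3  0.4 -0.7] op 85.2
astride 10.82 [616.2  44.7 360.8] F [-0.5 -0.2  0.4] op 85.7
-20 11.22 [614.7  23.8 360.3] F [ 0.2 -0.6  0.6] op 85.3
-40 11.62 [613.2   4.  360. ] F [0.1 0.9 0.7] op 85.1
-60 12.02 [611.6 -15.7 359.7] F [ 0.6  0.8 -1.3] op 85.4
-80 12.42 [610.  -34.6 359.4] F [-0.5  5.5 -4.1] op 85.6
-90 12.69 [609.2 -44.1 359.4] F [-0.2  6.7 -3.5] op 85.0
-94 12.94 [609.  -47.7 359.2] F [ 0.3  7.1 -4.9] op 85.3
-97 13.19 [608.7 -50.5 359. ] F [-0.8  8.4 -4.7] op 85.5
-99 13.44 [608.6 -52.3 358.9] F [ 0.4  8.2 -6.6] op 85.2
-101 13.69 [608.4 -54.2 358.8] F [ 1.1  8.7 -7.1] op 85.2
-103 13.94 [608.3 -55.5 358.7] F [-0.1 11.8 -6.4] op 85.3
```

View pics/s2.png

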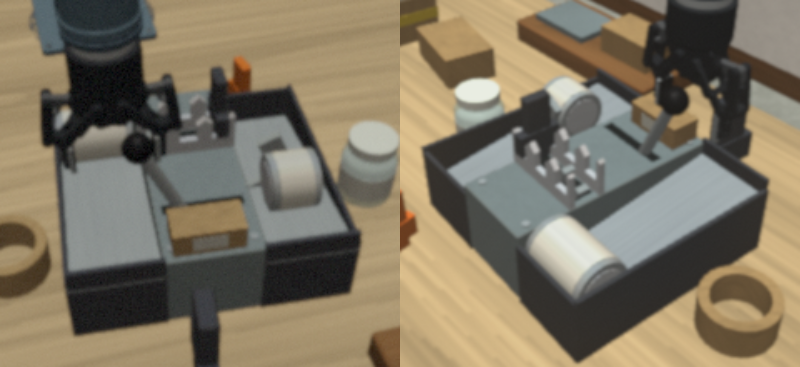

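The lever is far right, the long tin has rolled to the front lip, and the short tin has stayed. The force is now rising against the stop. I push slightly more, hold, then release.

```bash
python3 - <<'E'
from h import *
from plant import arm,viewer,readout,claw
def st(l):
    s=readout.state();print(l,round(s["t"],2),np.round(s["position"],1),"F",np.round(s["force"],1),"op",round(s["opening"],1));return s
yaw=-.0725
ey=np.array([-np.sin(yaw),np.cos(yaw)]);K=np.array([616.1,44.6])
P=lambda d,z:[*(K+ey*d),z]
for d in(-104.5,-106,-107.5):
    arm.move_linear(P(d,360),feed=50);s=st(d)
    if s["force"][1]>16: break
arm.sleep(1.6);st("held")
arm.move_linear(P(0,360),feed=100);st("back")
arm.sleep(.5);st("rest")
arm.move_linear(P(0,450),feed=120)
arm.move_linear([480,-150,450],feed=250)
arm.sleep(.5)
im={n:viewer.get_image(n) for n in("scene","side")}
cv2.imwrite("pics/end.png",np.hstack([cv2.resize(im["scene"][150:390,170:450],(400,343)),cv2.resize(im["side"][150:390,170:450],(400,343))])[:,:,::-1])
for n in im: cv2.imwrite(f"pics/e_{n}.png",im[n][:,:,::-1])
st("end")
E
```

```text
-104.5 14.29 [608.3 -55.9 358.6] F [ 2.9 16.  -7.2] op 85.6
held 15.89 [608.2 -55.9 358.6] F [ 1.6 15.3 -6.3] op 85.4
back 17.08 [616.2  44.  359.9] F [-0.4  0.5  0.6] op 85.4
rest 17.58 [616.1  44.5 360. ] F [ 0.3 -0.4  0.3] op 85.3
end 20.18 [ 480.  -149.9  450. ] F [0.1 0.3 0.1] op 85.6
```

View pics/end.png

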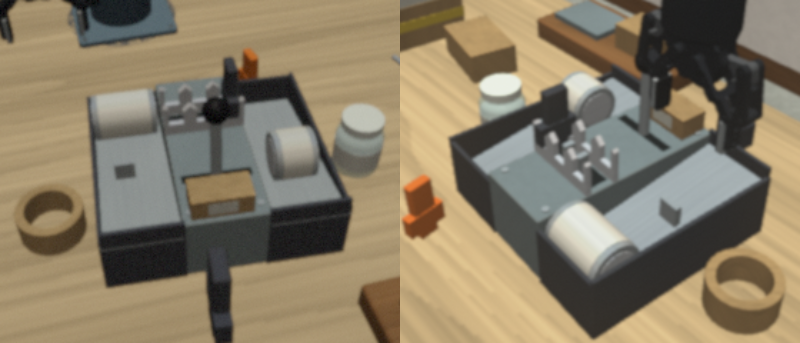

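```bash
python3 -c "
from plant import arm
arm.job_done()"
```

```text
the job is handed in; nothing more can be done
```

The job is done and handed in at about 20 s on the robot's clock. The long tin was in the right lane, so I moved the lock slide from the middle notch to the left notch. I then tilted the lever fully right, held it 1.6 s against the stop at about 16 N, and let it spring back.

**Last checks:**
- **Tins:** the final pictures show the long tin at the front lip and the short tin still behind its gate.
- **Lever:** it is upright, with the knob back within about 2 px of its starting position in the scene view.
- **Slide:** it stands upright in the left notch. It touched down at the same height it was grasped at (TCP z 347.1), with no side load on the way down.
- **Carton, jar and tape roll:** they look undisturbed in the pictures.
- **Robot:** it is clear of everything, with about 0 N on the wrist.

No check failed. The only disagreement was in height: the two-view measurements were about 3 mm off the stated values, with the grip top at 207 against 210 and the screws at 113 against 110.

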